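# Close the glass tumbler's barrel: seat the lid, hold the cover over the bolt holes

## Task

Close up the tumbler barrel: lower the round rubber lid (do not drop it) into the barrel's mouth so that it sits fully down and level on the rim, and let go of it. Then take the square cover plate by its handle and hold it level and still about 10 mm above the barrel's square flange, its four corner holes lined up over the four threaded holes, so that I can start the bolts through it. Finish while still holding it there, touching neither barrel nor lid, and leave everything else on the table where it stands.

Things in the scene. Friction and masses are not known exactly. Their poses are not given: they have to be found in the camera images.
- flange_top (a point): Centre of the top face of the barrel's square steel flange (150 x 150 x 10 mm), on the barrel's axis, 130 mm above the table; x and y along the flange's sides, z up. The flange has a round opening of 104 mm diameter; in it, 4 mm below the top face, lies the flat rim of the black rubber liner, whose mouth is 86 mm in diameter. The lid sits on that rim.
- thread0 (a point): One of the four 8 mm threaded holes near the flange's corners, at its mouth in the top face: x +58, y +58 mm from the flange's centre, along the flange's sides.
- thread1 (a point): Threaded hole at x -58, y +58 mm from the flange's centre.
- thread2 (a point): Threaded hole at x -58, y -58 mm from the flange's centre.
- thread3 (a point): Threaded hole at x +58, y -58 mm from the flange's centre.
- lid_center (a point): On the lid's axis, half-way up the lid (23 mm above the plug's foot), z up along the axis. When the lid is seated, the underside of its disc lies on the liner's rim, the disc's top is 2 mm above the flange's top face, and this point is 9 mm above the flange's top face.
- lid_knob (a point): A point in the upper part of the lid's knob, on the axis, 22 mm above the disc's top and 8 mm below the knob's top: a good height to grip it from above, any way round. 15 mm above lid_center.
- cover_bar (a point): Middle of the bar of the cover plate's handle, above the plate's centre, 51.5 mm above its underside. The bar is 12 mm wide, 13 mm high and 116 mm long and runs along this point's y; x runs across the bar, z up. Below the bar is 40 mm of free space down to the plate.
- cover_under (a point): Centre of the cover plate's underside, axes along its sides as for cover_bar.
- hole0 (a point): One of the cover's four corner holes, at the plate's underside: x +58, y +58 mm from the plate's centre.
- hole1 (a point): Cover hole at x -58, y +58 mm.
- hole2 (a point): Cover hole at x -58, y -58 mm.
- hole3 (a point): Cover hole at x +58, y -58 mm.
- lid: The loose black rubber lid, about 0.2 kg, 46 mm tall, lying right way up on the table: a disc 94 mm across and 6 mm thick, below it a plug (79 mm across, 10 mm deep, tapered to 68 mm at the foot) that enters the liner's mouth, on top a round knob (22 mm diameter, 30 mm tall). Origin at the centre of the plug's foot.
- cover: The loose cover plate, about 0.34 kg, lying flat on the table: a bare aluminium square, 150 x 150 x 5 mm, with a 60 mm round window in the middle, a 16 mm clearance hole near each corner and a steel U-handle. It fits the flange any of the four ways round; outlines and holes then coincide. Origin at the centre of its underside, x and y along its sides.
- barrel: The tumbler barrel: an upright round grey steel drum, 120 mm across, with a square flange at its top; it stands firmly and cannot be shifted. Origin on its axis, at the table.
- nippers: Bystander: wheeled tile nippers with black handles, 170 mm long, lying flat, 18 mm high.
- jar: Bystander: clear jar of glass tiles with a steel cap, 68 mm across, 98 mm tall; origin under it.
- glue: Bystander: white glue bottle with a pointed nozzle, 54 mm across, 132 mm tall; origin under it.
- tub: Bystander: open white tub of glass tiles, 85 x 115 x 48 mm; origin under it.
- knife: Bystander: palette knife with a wooden handle, 215 mm long, lying flat.
- pot: Bystander: white screw-capped pot, 72 mm across, 71 mm tall; origin under it.
- dish: Bystander: white dish with the four bolts, 92 mm across, 20 mm tall; origin under it.
Things that resemble listed ones, but are neither listed nor needed, are in the scene too. Leave any pink or red look-alike of the lid alone.

How it is judged:
By the outcome, as a careful person would: the job done as asked, in the order asked, and still so for the second after the job is handed in, while the arm keeps its last pose, push and grip.
It also fails if it takes over 72 s, if anything falls off the work surface, if the arm or the gripper's body presses on something with over 40 N, if the wrist force passes 120 N, or if a joint passes its speed limit or range.

## Robot

A 6-joint arm with a two-finger parallel gripper is mounted at the origin on the work surface. World frame = base frame: x ahead of the robot, y to its left, z up, the work surface at z = 0. Lengths are in m, angles in rad, forces in N, time in s.
With the tool pointing down it reaches from about 0.35 to 0.775 m from the base axis. Payload 5.5 kg.
Tool frame: the origin (TCP) lies on the centre line of the jaws, within the pads' length; the fingertips stand 14 mm ahead of it and the grasp point (between the pads) lies 5 mm behind it (bot.tip_reach is the distance from the TCP to the fingertips, in m); z points along the fingers, y is the line along which they close (so a half turn about z gives the same grasp; the last joint's range is limited). The gripper opens to 85 mm and grips with 20 to 120 N. Pads are 22 mm wide; open, the fingers measure 114 mm over their backs; the gripper's body (76 mm by 85 mm) begins 54 mm behind the grasp point. The pads swing forward as they close: fully open they stand 13 mm farther back than shut.
Start: joints at [0.962, 0.313, 0.046, 1.304, 0, 1.431], TCP at [0.26, 0.513, 0.245] pointing down, gripper open.
Joint ranges: [-2.76, 2.76], [-0.86, 1.69], [-1.03, 1.26], [-2.2, 2.34], [-1.47, 1.5], [-3.14, 3.14]. Speed limits (rad/s): [2.57, 2.57, 3.14, 3.14, 3.14, 3.14].

## Interface

Orientations are given as a unit quaternion [w, x, y, z].
In Python, from rig import bot gives the robot as it stands.
- The arm moves only by the tool servo_tool, never from a script. Its argument "plan" is a list that holds one entry, the list of rows, each a list of 7 numbers: the shift along the tool's x, y, z in cm, then the turn, a rotation vector about the tool's x, y, z in rad, then the gripper's target within -1 to 1 (fully open at 1, half-way at 0, shut at -1). In form: [[[x, y, z, ax, ay, az, jaw], ...]]. A call has 1 to 8 rows; each row is the pose to reach, as a shift and turn from the pose commanded when the call began, along the tool's axes at that moment; what a row does not reach only later rows make up. A row lasts 1/10 s, in which the tool goes at most 50 mm and 8.59 degrees, less where a joint would pass 70% of its speed; a pose out of reach is approached as far as the arm can. A call with a gripper value outside its range is refused whole. The fingers move at their own pace and stop on an object; "grip_force" is the grip in N (left out, the last holds). Time passes only in rows, so rows that repeat a pose let the fingers close. It gives the time, the measured TCP pose, the force, the opening and the grip force at its end, in the units of the state.
- bot.sense(): the state, without advancing time (a new reading comes with each control period).
- bot.snapshot(name): name is "side" or "top" or "wrist"; returns the picture (420x560x3 uint8, red, green, blue); there is no depth.
- bot.calibration(name): a dict with "K" (3x3 intrinsics, pixels), "R" (3x3) and "t" (3): a world point X has camera coordinates R X + t; the wrist camera has in their place "mount" (4x4, takes a point from camera to tool coordinates, whose origin is the TCP and whose axes are the flange's). Camera axes: x right, y down, z forward; pixel columns grow to the right and rows downward; lengths in m; the calibration is good to about 2 mm. A picture is of the moment at which its call begins: read the wrist's pose just before it. calibration takes no time and is no camera call.
- bot.finish_job(): hands the job in; it is judged then, once.
The state is a dict: "clock": time; "joints": joint angles; "joint_velocities": joint speeds; "effort": joint torques, N m; "eef_pos": TCP position; "orientation": TCP orientation; "contact_force": force on the tool from outside, world axes, zero at the start; "ft_torque": the same for the moment, N m; "opening": finger opening in m; "finger_force": force on a finger pad.
Only numpy, scipy, OpenCV 4.12 (cv2) and the standard library are available. Lean on these libraries where they do the work, as an engineer would, in place of code of your own. Each camera call takes 0.05 s, during which the arm holds its last target. There are 200 camera calls.

## Working session

There is one attempt and no reset: what is moved stays moved. The work goes in short steps, Python scripts to look and compute and a tool call to move; the robot and the scene stay as the last step left them, time stands still between calls to the robot, and variables do not carry over. Pictures are saved under pics/ and viewed, at most 10 in all, crops included, and the job is handed in when it is done.

Besides the shell and the picture viewer there is one more tool, called after "Emit:" as name([rows], argument=value, ...), one row to a line, values as JSON. servo_tool: Moves the arm, as the interface text tells. Its arguments: {"type":"object","properties":{"plan":{"type":"array"},"grip_force":{"type":"number"}},"required":["plan"]}

```bash
mkdir -p pics; python3 - <<'E'
from rig import bot
import cv2,numpy as np
for n in("top","side"):
    cv2.imwrite(f"pics/{n}0.png",bot.snapshot(n)[:,:,::-1])
    c=bot.calibration(n);print(n,{k:np.round(v,4).tolist() for k,v in c.items()})
print({k:np.round(v,4).tolist() for k,v in bot.calibration("wrist").items()})
s=bot.sense();print(s);print(bot.tip_reach)
E
```

```text
top {'K': [[397.4184, 0.0, 276.518], [0.0, 397.4184, 211.4074], [0.0, 0.0, 1.0]], 'R': [[0.1182, -0.993, 0.0055], [-0.9726, -0.1169, -0.2009], [0.2001, 0.0184, -0.9796]], 't': [-0.056, 0.5376, 1.1002]}
side {'K': [[419.5163, 0.0, 273.2525], [0.0, 419.5163, 203.2824], [0.0, 0.0, 1.0]], 'R': [[0.8793, -0.4762, -0.0101], [-0.3555, -0.6419, -0.6794], [0.3171, 0.6009, -0.7337]], 't': [-0.4515, 0.2436, 1.1016]}
{'K': [[290.4631, 0.0, 281.484], [0.0, 290.4631, 205.7613], [0.0, 0.0, 1.0]], 'mount': [[-0.0009, -0.9655, -0.2605, 0.0661], [1.0, -0.0006, -0.0009, -0.0009], [0.0007, -0.2605, 0.9655, -0.1282], [0.0, 0.0, 0.0, 1.0]]}
{'clock': 0.1, 'joints': array([9.62417706e-01, 3.13942372e-01, 4.50973477e-02, 1.30359026e+00,
       3.38203422e-05, 1.43119850e+00]), 'joint_velocities': array([-0.00070625, -0.00296399,  0.00241127,  0.00029167, -0.00122773,
       -0.00072188]), 'effort': array([ 2.43283102e-03, -4.81727457e+01,  2.99242777e+01,  1.27741724e-02,
       -1.17012364e-04, -1.65814430e-05]), 'eef_pos': array([0.25953818, 0.5126178 , 0.24449025]), 'orientation': array([-3.15121991e-04,  2.32250033e-01,  9.72655772e-01, -7.56656223e-04]), 'contact_force': array([ 0.33318373,  0.41061815, -0.38735583]), 'ft_torque': array([-0.00503375,  0.04105176, -0.04023   ]), 'finger_force': 0.0, 'opening': 0.08565553281090903}
0.014
```

View pics/top0.png

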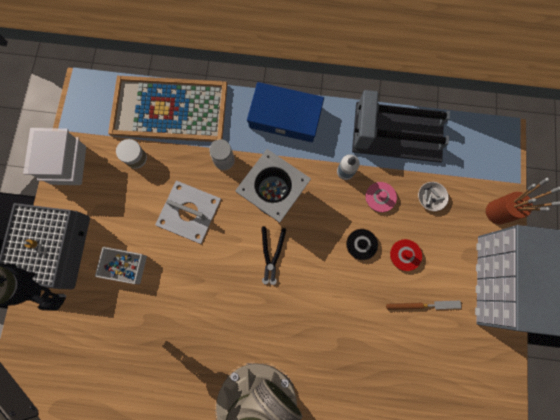

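View pics/side0.png

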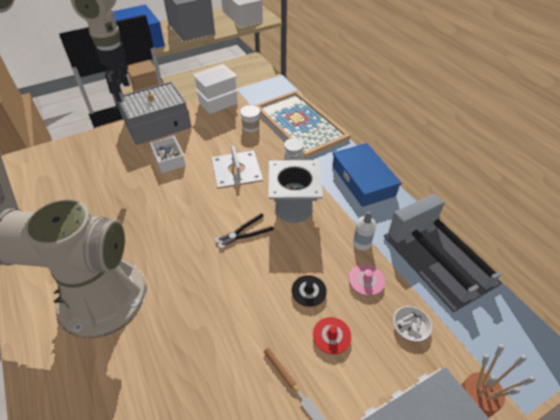

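The top view shows three lid-like things: black at (362,244), red at (406,256) and pink at (380,196). Black fits the "black rubber lid". The barrel flange is at (273,186) and the cover at (189,211), with its handle running from upper left to lower right. I'll confirm with an enlarged crop.

```bash
cat > h.py <<'E'
import numpy as np,cv2
from rig import bot
from scipy.spatial.transform import Rotation as Rn
def cam(n,s=None):
    c=bot.calibration(n);K=np.array(c["K"])
    if n!="wrist": return K,np.array(c["R"]),np.array(c["t"])
    w,x,y,z=s["orientation"];T=np.eye(4);T[:3,:3]=Rn.from_quat([x,y,z,w]).as_matrix();T[:3,3]=s["eef_pos"]
    M=np.linalg.inv(T@np.array(c["mount"]));return K,M[:3,:3],M[:3,3]
def back(C,uv,z):
    K,R,t=C;d=R.T@np.linalg.inv(K)@np.array([uv[0],uv[1],1.]);o=-R.T@t
    return o+d*(z-o[2])/d[2]
def proj(C,X):
    K,R,t=C;p=K@(R@np.array(X,float)+t);return p[:2]/p[2]
def tool(s,X):
    w,x,y,z=s["orientation"];return Rn.from_quat([x,y,z,w]).as_matrix().T@(np.array(X)-s["eef_pos"])*100
E
python3 - <<'E'
from h import *
im=cv2.imread("pics/top0.png");cv2.imwrite("pics/crop0.png",cv2.resize(im[140:280,145:435],None,fx=2.75,fy=2.75,interpolation=cv2.INTER_CUBIC))
C=cam("top");S=cam("side")
for n,a,b,z in(("lid",(362,244),(309,289),.02),("barrel",(273,186),(294,179),.13),("cover",(189,211),(237,169),.005)):
    print(n,back(C,a,z).round(3),back(S,b,z).round(3))
E
```

```text
lid [ 0.48  -0.253  0.02 ] [ 0.481 -0.254  0.02 ]
barrel [0.595 0.025 0.13 ] [0.595 0.021 0.13 ]
cover [0.52  0.273 0.005] [0.519 0.268 0.005]
```

View pics/crop0.png

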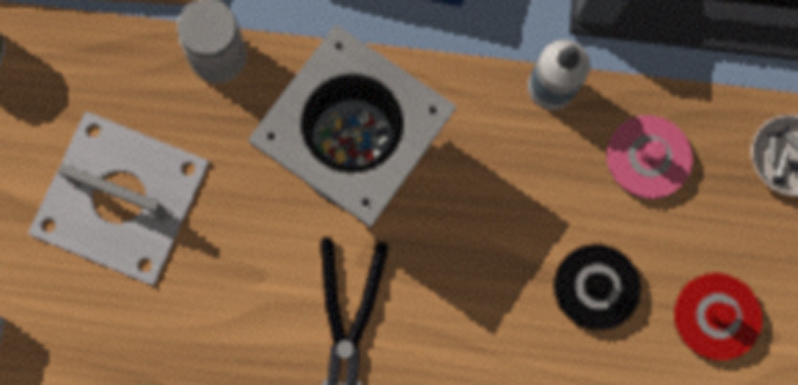

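The crop confirms it: the black lid with its black knob sits at crop (598,287), full image (362,244), and the red and pink look-alikes stay put. The flange holes are at crop (338,45), (433,110), (365,203) and (271,135). The cover holes are at (93,130), (188,168), (144,265) and (47,224).

```bash
python3 - <<'E'
from h import *
C=cam("top");f=lambda p:(p[0]/2.75+145,p[1]/2.75+140)
for n,P,z in(("flange",[(338,45),(433,110),(365,203),(271,135)],.13),("cover",[(93,130),(188,168),(144,265),(47,224)],.005)):
    X=np.array([back(C,f(p),z)[:2] for p in P]);c=X.mean(0)
    v=X-c;a=np.degrees(np.angle(v[:,0]+1j*v[:,1]));print(n,c.round(4),(a+45).round(1)%90,np.linalg.norm(v,axis=1).round(4))
b=[back(C,f(p),.0515)[:2] for p in((65,175),(165,210))];d=b[1]-b[0];print("bar",np.degrees(np.arctan2(d[1],d[0])))
s=bot.sense()
L=back(C,f((598,287)),.018);print("lid",L,"tool cm",tool(s,[L[0],L[1],.12]))
E
```

```text
flange [0.5986 0.0255] [61.6 61.  60.9 60.9] [0.0828 0.0825 0.083  0.0815]
cover [0.5187 0.2757] [74.3 74.6 74.3 74. ] [0.0816 0.0825 0.0826 0.0825]
bar -102.55967667089183
lid [ 0.47956071 -0.25484651  0.018     ] tool cm [-54.30586999 -58.50620158  12.52951932]
```

Emit:
servo_tool([
  [[-27.2, -29.3, 2, 0, 0, 0, 1], [-27.2, -29.3, 2, 0, 0, 0, 1], [-27.2, -29.3, 2, 0, 0, 0, 1], [-27.2, -29.3, 2, 0, 0, 0, 1], [-27.2, -29.3, 2, 0, 0, 0, 1], [-27.2, -29.3, 2, 0, 0, 0, 1], [-27.2, -29.3, 2, 0, 0, 0, 1], [-27.2, -29.3, 2, 0, 0, 0, 1]],
])

```text
clock: 0.9
eef_pos: [0.3699, 0.1271, 0.2251]
orientation: [0.0, 0.232, 0.973, 0.0]
contact_force: [1.4, -0.3, 0.5]
opening: 0.0854
finger_force: 0.0
```

Emit:
servo_tool([
  [[-27.1, -29.2, 6, 0, 0, 0, 1], [-27.1, -29.2, 6, 0, 0, 0, 1], [-27.1, -29.2, 6, 0, 0, 0, 1], [-27.1, -29.2, 6, 0, 0, 0, 1], [-27.1, -29.2, 6, 0, 0, 0, 1], [-27.1, -29.2, 6, 0, 0, 0, 1], [-27.1, -29.2, 6, 0, 0, 0, 1], [-27.1, -29.2, 6, 0, 0, 0, 1]],
])

```text
clock: 1.7
eef_pos: [0.479, -0.2532, 0.165]
orientation: [-0.0, 0.233, 0.973, 0.0]
contact_force: [1.1, 0.4, 1.2]
opening: 0.0855
finger_force: 0.0
```

```bash
python3 - <<'E'
from h import *
s=bot.sense();im=bot.snapshot("wrist")[:,:,::-1];cv2.imwrite("pics/w1.png",im)
C=cam("wrist",s);print(s["eef_pos"],s["joints"].round(3),"pred",proj(C,[.4796,-.2548,.046]),tool(s,[.4796,-.2548,.035]))
E
```

```text
[ 0.47898488 -0.25323408  0.16500007] [-0.635  0.287 -0.19   1.094  0.    -0.165] pred [281.48609308 206.59702754] [-0.13253612 -0.1166273  12.9998966 ]
```

View pics/w1.png

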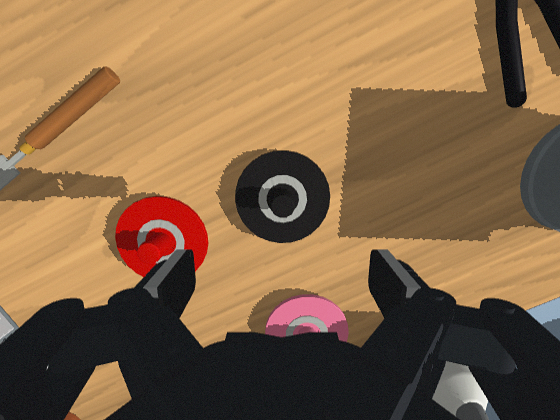

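The wrist view shows the black lid directly ahead, with its disc spanning x 236–330 and y 150–242 (centre about (283,196)). The red lid is at the left and the pink one behind.

```bash
python3 - <<'E'
from h import *
s=bot.sense();C=cam("wrist",s)
im=cv2.imread("pics/w1.png");m=(im.max(2)<70).astype(np.uint8);m[:, :225]=0;m[:,340:]=0;m[:145]=0;m[247:]=0
cs,_=cv2.findContours(m,0,2);c=max(cs,key=cv2.contourArea);e=cv2.fitEllipse(cv2.convexHull(c));print(e)
print(proj(C,[.4796,-.2548,.016]));X=back(C,e[0],.016);print(X,tool(s,[X[0],X[1],.035]))
E
```

```text
((281.94903564453125, 196.2379913330078), (91.7457504272461, 94.69119262695312), 90.4334487915039)
[287.63290625 193.10256261]
[ 0.47986547 -0.26114001  0.016     ] [ 0.134058   -0.07942807 12.83569121]
```

```bash
python3 - <<'E'
from h import *
s=bot.sense();n=s["eef_pos"].copy();s0=dict(s);s0["eef_pos"]=np.array([.47898,-.25323,.165]);C=cam("wrist",s0)
X=back(C,(282,196.3),.016);print(n,X,tool(s,[X[0],X[1],.035]))
E
```

```text
[ 0.48126449 -0.26047229  0.16335701] [ 0.47800557 -0.2540643   0.016     ] [ 0.62237789  0.46534861 12.83230861]
```

Emit:
servo_tool([
  [[0, 0, 0, 0, 0, 0, 1], [0, 0, 0, 0, 0, 0, 1], [0, 0, 0, 0, 0, 0, 1], [0, 0, 0, 0, 0, 0, 1]],
])

```text
clock: 2.15
eef_pos: [0.4789, -0.2498, 0.1662]
orientation: [0.0, 0.231, 0.973, 0.0]
contact_force: [0.4, -0.7, 0.3]
opening: 0.0854
finger_force: 0.0
```

```bash
python3 - <<'E'
from h import *
s=bot.sense();im=bot.snapshot("wrist")[:,:,::-1];cv2.imwrite("pics/w2.png",im);C=cam("wrist",s)
im=im.copy();m=(im.max(2)<70).astype(np.uint8);m[:, :225]=0;m[:,340:]=0;m[:145]=0;m[247:]=0
cs,_=cv2.findContours(m,0,2);c=max(cs,key=cv2.contourArea);e=cv2.fitEllipse(cv2.convexHull(c));print(e)
X=back(C,e[0],.016);print(s["eef_pos"],X,tool(s,[X[0],X[1],.035]))
E
```

```text
((278.9754943847656, 197.4161376953125), (91.26692962646484, 94.17314910888672), 92.62490844726562)
[ 0.47894283 -0.24983902  0.16616676] [ 0.47772851 -0.25330384  0.016     ] [-0.04483848 -0.36534936 13.11664946]
```

Emit:
servo_tool([
  [[0.2, 0, 2, 0, 0, 0, 1], [0.2, 0, 4, 0, 0, 0, 1], [0.2, 0, 6, 0, 0, 0, 1], [0.2, 0, 8, 0, 0, 0, 0.6], [0.2, 0, 9, 0, 0, 0, 0.4], [0.2, 0, 9, 0, 0, 0, 0.4], [0.2, 0, 9, 0, 0, 0, 0.4], [0.2, 0, 9, 0, 0, 0, 0.4]],
])

```text
clock: 3.0
eef_pos: [0.4781, -0.2507, 0.0769]
orientation: [0.001, 0.232, 0.973, -0.0]
contact_force: [-0.1, 0.5, -1.0]
opening: 0.0597
finger_force: 0.0
```

Emit:
servo_tool([
  [[0, 0, 0, 0, 0, 0, 0.4], [0, 0, 0, 0, 0, 0, 0.4], [0, 0, 0, 0, 0, 0, 0.4], [0, 0, 0, 0, 0, 0, 0.4]],
])

```text
clock: 3.4
eef_pos: [0.4774, -0.2504, 0.0759]
orientation: [0.0, 0.232, 0.973, -0.0]
contact_force: [-0.0, 0.1, -0.2]
opening: 0.0601
finger_force: 0.0
```

```bash
python3 - <<'E'
from h import *
s=bot.sense();print(s["eef_pos"],s["opening"],s["joint_velocities"].round(3),tool(s,[.4777,-.2533,.035]))
E
```

```text
[ 0.4773533  -0.25038781  0.07588714] 0.06006888704286055 [-0.     0.003 -0.002  0.    -0.002 -0.001] [-0.16134118 -0.24418329  4.08875693]
```

Emit:
servo_tool([
  [[-0.15, -0.25, 1.5, 0, 0, 0, 0.4], [-0.15, -0.25, 3, 0, 0, 0, 0.4], [-0.15, -0.25, 4.1, 0, 0, 0, 0.4], [-0.15, -0.25, 4.1, 0, 0, 0, 0.4], [-0.15, -0.25, 4.1, 0, 0, 0, -1], [-0.15, -0.25, 4.1, 0, 0, 0, -1], [-0.15, -0.25, 4.1, 0, 0, 0, -1], [-0.15, -0.25, 4.1, 0, 0, 0, -1]],
], grip_force=40)

```text
clock: 4.2
eef_pos: [0.4782, -0.2536, 0.0356]
orientation: [0.001, 0.232, 0.973, -0.0]
contact_force: [-0.8, 0.1, 3.9]
opening: 0.0206
finger_force: 39.2
```

Emit:
servo_tool([
  [[0, 0, 0, 0, 0, 0, -1], [0, 0, 0, 0, 0, 0, -1], [0, 0, 0, 0, 0, 0, -1], [0, 0, 0, 0, 0, 0, -1]],
])

```text
clock: 4.6
eef_pos: [0.4781, -0.2536, 0.0356]
orientation: [0.001, 0.232, 0.973, -0.0]
contact_force: [-0.6, 0.3, 6.2]
opening: 0.0206
finger_force: 39.4
```

Emit:
servo_tool([
  [[0, 0, -1, 0, 0, 0, -1], [0, 0, -3, 0, 0, 0, -1], [0, 0, -6, 0, 0, 0, -1], [0, 0, -10, 0, 0, 0, -1], [0, 0, -14, 0, 0, 0, -1], [0, 0, -18, 0, 0, 0, -1], [0, 0, -22, 0, 0, 0, -1], [0, 0, -24.4, 0, 0, 0, -1]],
])

```text
clock: 5.4
eef_pos: [0.4777, -0.2534, 0.2823]
orientation: [0.001, 0.232, 0.973, -0.001]
contact_force: [1.0, -0.9, -2.8]
opening: 0.0206
finger_force: 39.2
```

Emit:
servo_tool([
  [[-0.6, 2, 0, 0, 0, 0, -1], [-1.6, 6, 0, 0, 0, 0, -1], [-2.9, 10.5, 0, 0, 0, 0, -1], [-4, 15, 0, 0, 0, 0, -1], [-5.3, 19.5, 0, 0, 0, 0, -1], [-6.5, 24, 0, 0, 0, 0, -1], [-7.4, 27.5, 0, 0, 0, 0, -1], [-8.2, 30.3, 0, 0, 0, 0, -1]],
])

```text
clock: 6.2
eef_pos: [0.6881, -0.0176, 0.278]
orientation: [-0.001, 0.231, 0.973, 0.0]
contact_force: [0.1, 0.3, -2.8]
opening: 0.0207
finger_force: 39.4
```

Emit:
servo_tool([
  [[0, 0, 0, 0, 0, 0, -1], [0, 0, 0, 0, 0, 0, -1], [0, 0, 0, 0, 0, 0, -1], [0, 0, 0, 0, 0, 0, -1], [0, 0, 0, 0, 0, 0, -1], [0, 0, 0, 0, 0, 0, -1], [0, 0, 0, 0, 0, 0, -1], [0, 0, 0, 0, 0, 0, -1]],
])

```text
clock: 7.0
eef_pos: [0.6875, -0.0202, 0.2789]
orientation: [0.0, 0.232, 0.973, 0.0]
contact_force: [0.2, -1.0, -1.7]
opening: 0.0203
finger_force: 39.5
```

```bash
python3 - <<'E'
from h import *
s=bot.sense();im=bot.snapshot("wrist")[:,:,::-1];cv2.imwrite("pics/w3.png",im)
C=cam("wrist",s);print(s["eef_pos"],s["orientation"],s["joint_velocities"].round(3),s["contact_force"])
c=np.array([.5986,.0255]);a=np.radians(61)
for k in range(4): 
    t=a+np.pi/4+k*np.pi/2;print(proj(C,[c[0]+.082*np.cos(t),c[1]+.082*np.sin(t),.13]).round(1))
E
```

```text
[ 0.68745097 -0.02021795  0.27887205] [7.28869251e-05 2.32451943e-01 9.72607877e-01 7.62314140e-05] [0.004 0.003 0.001 0.    0.001 0.   ] [ 0.16991102 -1.03243957 -1.65069973]
[354.9  16.9]
[216.7  11.3]
[219.4 151.7]
[342.4 156.2]
```

View pics/w3.png

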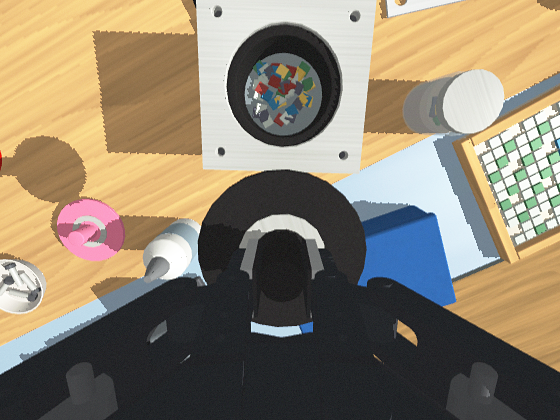

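All four thread holes are visible at (355,16), (218,12), (221,152) and (343,155), within a few pixels of the prediction. The lid disc hangs at x 198–366, centred on the tool.

```bash
python3 - <<'E'
from h import *
from scipy.optimize import least_squares
s=bot.sense();C=cam("wrist",s)
O=np.array([(355,16),(218,12),(221,152),(343,155)],float)
g=cv2.imread("pics/w3.png",0)
for i,(u,v) in enumerate(O.astype(int)):
    p=255-g[max(v-9,0):v+10,u-9:u+10].astype(float);p=np.clip(p-120,0,None);y,x=np.mgrid[0:p.shape[0],0:p.shape[1]]
    O[i]=[u-9+(p*x).sum()/p.sum(),max(v-9,0)+(p*y).sum()/p.sum()]
def pts(q,r=.08202,z=.13): return [proj(C,[q[0]+r*np.cos(q[2]+np.pi/4+k*np.pi/2),q[1]+r*np.sin(q[2]+np.pi/4+k*np.pi/2),z]) for k in range(4)]
r=least_squares(lambda q:(np.array(pts(q))-O).ravel(),[.5986,.0255,1.065]);print(O.round(1).tolist(),r.x[:2].round(4),np.degrees(r.x[2]),r.fun.round(1))
# predicted disc in image if lid level/centred
e=s["eef_pos"];zt=e[2]-.0356+.016
D=np.array([proj(C,[e[0]+.047*np.cos(t),e[1]+.047*np.sin(t),zt]) for t in np.linspace(0,6.28,60)]);print("disc",D.min(0),D.max(0))
print(tool(s,[r.x[0],r.x[1],.175]))
E
```

```text
[[353.6, 17.0], [217.5, 12.7], [220.8, 151.0], [342.1, 154.8]] [0.5987 0.0257] 61.37957535807937 [ 1.1 -0.6 -1.1 -0.9 -0.9  1.1  0.9  1.1]
disc [197.87692565 166.38409801] [369.10388909 325.03971774]
[ 9.98871267  0.06920914 10.38225447]
```

Emit:
servo_tool([
  [[1, 0, 0, 0, 0, 0, -1], [3, 0, 0, 0, 0, 0, -1], [5.5, 0, 0, 0, 0, 0, -1], [8, 0.1, 0, 0, 0, 0, -1], [9.5, 0.1, 0, 0, 0, 0, -1], [10.1, 0.1, 0, 0, 0, 0, -1], [10.1, 0.1, 0, 0, 0, 0, -1], [10.1, 0.1, 0, 0, 0, 0, -1]],
])

```text
clock: 7.85
eef_pos: [0.5986, 0.0263, 0.2789]
orientation: [0.0, 0.232, 0.973, 0.0]
contact_force: [0.6, 0.3, -1.4]
opening: 0.0207
finger_force: 39.6
```

Emit:
servo_tool([
  [[0, 0, 1.5, 0, 0, 0, -1], [0, 0, 4, 0, 0, 0, -1], [0, 0, 6.5, 0, 0, 0, -1], [0, 0, 8.5, 0, 0, 0, -1], [0, 0, 9.7, 0, 0, 0, -1], [0, 0, 10.3, 0, 0, 0, -1], [0, 0, 10.3, 0, 0, 0, -1], [0, 0, 10.3, 0, 0, 0, -1]],
])

```text
clock: 8.65
eef_pos: [0.5987, 0.0264, 0.1766]
orientation: [0.001, 0.232, 0.973, 0.0]
contact_force: [0.2, -0.1, -1.2]
opening: 0.0206
finger_force: 39.6
```

```bash
python3 - <<'E'
from h import *
s=bot.sense();cv2.imwrite("pics/w4.png",bot.snapshot("wrist")[:,:,::-1])
print(s["eef_pos"],s["orientation"],s["joint_velocities"].round(3),s["contact_force"],s["ft_torque"],tool(s,[.5987,.0257,.1516]))
a=cv2.imread("pics/w4.png")
t=cv2.resize(bot.snapshot("side")[140:220,254:334,::-1],(400,400),interpolation=cv2.INTER_CUBIC)
cv2.imwrite("pics/m4.png",np.hstack([cv2.resize(a[0:400,80:480],(400,400)),t]))
E
```

```text
[0.5986553  0.02638161 0.17660639] [7.26317918e-04 2.32350080e-01 9.72631940e-01 1.49123454e-04] [ 0.002 -0.013  0.005  0.     0.001  0.   ] [ 0.22201651 -0.100029   -1.24408886] [-0.08595845  0.00556541  0.00312758] [-0.03143543 -0.06035063  2.50064589]
```

View pics/m4.png

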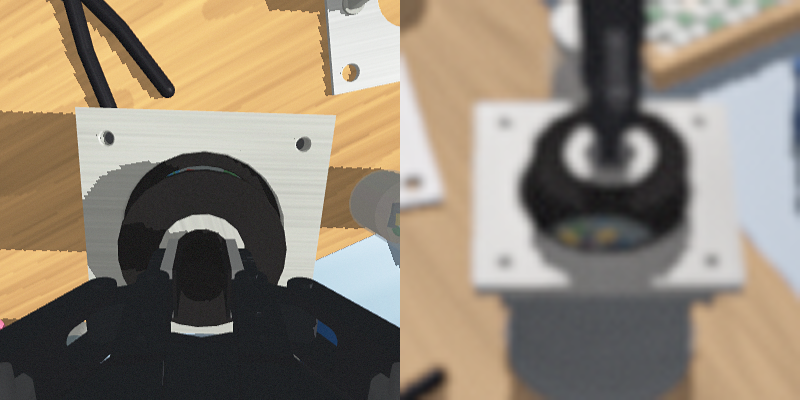

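The lid hovers over the mouth, centred within a few pixels. The disc spans x 118–286, and the near thread holes are at (107,138) and (303,144) in the left half.

```bash
python3 - <<'E'
from h import *
s=bot.sense();s["eef_pos"]=np.array([.5986553,.02638161,.17660639]);C=cam("wrist",s)
for th in(61,61.4):
  for k in range(4):
    t=np.radians(th+45+90*k);print(th,proj(C,[.5987+.082*np.cos(t),.0257+.082*np.sin(t),.13]).round(1)-[80,0])
e=s["eef_pos"];zt=e[2]-.0356+.016
D=np.array([proj(C,[e[0]+.047*np.cos(t),e[1]+.047*np.sin(t),zt]) for t in np.linspace(0,6.28,60)]);print("disc",D.min(0)-[80,0],D.max(0)-[80,0])
E
```

```text
61 [304.1 145.9]
61 [107.1 138.6]
61 [115.3 310.6]
61 [282.5 315.9]
61.4 [303.5 145.2]
61.4 [106.4 139.3]
61.4 [115.9 311.1]
61.4 [283.2 315.4]
disc [117.82069266 166.33339105] [289.06277854 324.87968108]
```

Emit:
servo_tool([
  [[0, 0, 0.4, 0, 0, 0, -1], [0, 0, 0.8, 0, 0, 0, -1], [0, 0, 1.2, 0, 0, 0, -1], [0, 0, 1.5, 0, 0, 0, -1], [0, 0, 1.8, 0, 0, 0, -1], [0, 0, 2, 0, 0, 0, -1], [0, 0, 2, 0, 0, 0, -1], [0, 0, 2, 0, 0, 0, -1]],
])

```text
clock: 9.55
eef_pos: [0.5979, 0.0265, 0.1558]
orientation: [0.0, 0.232, 0.973, 0.0]
contact_force: [-0.4, 0.7, -2.0]
opening: 0.0206
finger_force: 39.6
```

Emit:
servo_tool([
  [[0, 0, 0.2, 0, 0, 0, -1], [0, 0, 0.4, 0, 0, 0, -1], [0, 0, 0.5, 0, 0, 0, -1], [0, 0, 0.6, 0, 0, 0, -1], [0, 0, 0.6, 0, 0, 0, -1], [0, 0, 0.6, 0, 0, 0, -1]],
])

```text
clock: 10.15
eef_pos: [0.598, 0.0266, 0.1516]
orientation: [0.001, 0.232, 0.973, 0.0]
contact_force: [-4.0, 0.3, 8.9]
opening: 0.0207
finger_force: 40.7
```

Emit:
servo_tool([
  [[0, 0, 0, 0, 0, 0, -0.2], [0, 0, 0, 0, 0, 0, 0.2], [0, 0, 0, 0, 0, 0, 0.2], [0, 0, 0, 0, 0, 0, 0.2], [0, 0, -1, 0, 0, 0, 0.2], [0, 0, -4, 0, 0, 0, 0.2], [0, 0, -8, 0, 0, 0, 0.2], [0, 0, -12, 0, 0, 0, 0.2]],
])

```text
clock: 10.95
eef_pos: [0.5974, 0.0266, 0.2713]
orientation: [-0.0, 0.232, 0.973, -0.0]
contact_force: [0.8, 0.3, 0.5]
opening: 0.0509
finger_force: 0.0
```

Emit:
servo_tool([
  [[0, 0, 0, 0, 0, 0, 0.2], [0, 0, 0, 0, 0, 0, 0.2], [0, 0, 0, 0, 0, 0, 0.2], [0, 0, 0, 0, 0, 0, 0.2], [0, 0, 0, 0, 0, 0, 0.2], [0, 0, 0, 0, 0, 0, 0.2]],
])

```text
clock: 11.55
eef_pos: [0.5975, 0.0266, 0.2688]
orientation: [-0.001, 0.232, 0.973, -0.0]
contact_force: [0.2, 0.3, -0.3]
opening: 0.0513
finger_force: 0.0
```

```bash
python3 - <<'E'
from h import *
s=bot.sense();a=bot.snapshot("wrist")[:,:,::-1];cv2.imwrite("pics/w5.png",a)
print(s["eef_pos"],s["orientation"])
t=cv2.resize(bot.snapshot("side")[140:220,254:334,::-1],(400,400),interpolation=cv2.INTER_CUBIC)
cv2.imwrite("pics/m5.png",np.hstack([a[0:400,80:480],t]))
C=cam("wrist",s)
D=np.array([proj(C,[.5987+.047*np.cos(t),.0257+.047*np.sin(t),.132]) for t in np.linspace(0,6.28,90)]);print("disc if seated",D.min(0)-[80,0],D.max(0)-[80,0])
D=np.array([proj(C,[.5987+.052*np.cos(t),.0257+.052*np.sin(t),.130]) for t in np.linspace(0,6.28,90)]);print("opening",D.min(0)-[80,0],D.max(0)-[80,0])
E
```

```text
[0.59750082 0.02663342 0.26881122] [-8.39974780e-04  2.32243729e-01  9.72657258e-01 -5.87239544e-05]
disc if seated [152.57886008 151.39653125] [252.46228798 248.31889457]
opening [147.63604696 145.60054129] [257.39332812 252.17652689]
```

View pics/m5.png

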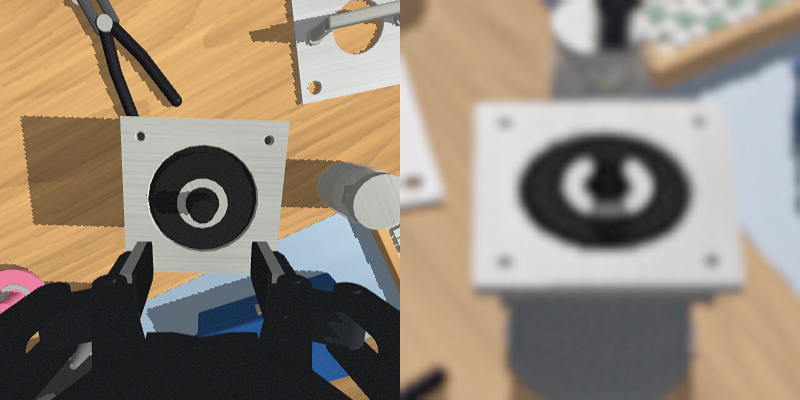

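The lid is seated: black disc concentric in the opening and level (left half centre about (202,197), as predicted; right half symmetric). On to the cover.

Emit:
servo_tool([
  [[0.6, 0.6, 0, 0, 0, 0.05, 0.2], [3, 3, 0, 0, 0, 0.15, 0.2], [6, 6, 0, 0, 0, 0.25, 0.2], [9, 9.2, 0, 0, 0, 0.35, 0.2], [12, 12.3, 0, 0, 0, 0.45, 0.2], [15, 15.3, 0, 0, 0, 0.55, 0.2], [17.3, 17.6, 0, 0, 0, 0.65, 0.2], [18.3, 18.6, 0, 0, 0, 0.75, 0.2]],
])

```text
clock: 12.45
eef_pos: [0.5173, 0.2779, 0.2697]
orientation: [-0.0, 0.573, 0.82, 0.0]
contact_force: [0.7, -1.1, -0.1]
opening: 0.0516
finger_force: 0.0
```

Emit:
servo_tool([
  [[0, 0, 1, 0, 0, 0.12, 0.2], [0, 0, 2, 0, 0, 0.25, 0.2], [0, 0, 3, 0, 0, 0.38, 0.2], [0, 0, 4, 0, 0, 0.5, 0.2], [0, 0, 4, 0, 0, 0.58, 0.2], [0, 0, 4, 0, 0, 0.625, 0.2], [0, 0, 4, 0, 0, 0.625, 0.2], [0, 0, 4, 0, 0, 0.625, 0.2]],
])

```text
clock: 13.25
eef_pos: [0.5187, 0.2752, 0.2297]
orientation: [-0.0, 0.796, 0.605, 0.0]
contact_force: [0.1, 0.3, 0.1]
opening: 0.0513
finger_force: 0.0
```

Emit:
servo_tool([
  [[0, 0, 0, 0, 0, 0, 0.2], [0, 0, 0, 0, 0, 0, 0.2], [0, 0, 0, 0, 0, 0, 0.2], [0, 0, 0, 0, 0, 0, 0.2]],
])

```text
clock: 13.65
eef_pos: [0.5187, 0.2752, 0.2298]
orientation: [0.0, 0.797, 0.604, 0.0]
contact_force: [-0.1, -0.0, 0.2]
opening: 0.0515
finger_force: 0.0
```

```bash
python3 - <<'E'
from h import *
s=bot.sense();cv2.imwrite("pics/w6.png",bot.snapshot("wrist")[:,:,::-1])
C=cam("wrist",s);print(s["eef_pos"],s["orientation"],s["joints"].round(3),s["joint_velocities"].round(3))
for k in range(4):
    t=np.radians(74.3+45+90*k);print(proj(C,[.5187+.082*np.cos(t),.2757+.082*np.sin(t),.005]).round(1))
E
```

```text
[0.51870767 0.27516367 0.2298065 ] [5.54206451e-06 7.96728175e-01 6.04337825e-01 9.15830855e-05] [0.351 0.341 0.048 1.277 0.    2.195] [ 0.001  0.001 -0.002 -0.001 -0.     0.002]
[232.6 132.9]
[236.6 226.1]
[326.9 226.1]
[331.  132.9]
```

View pics/w6.png

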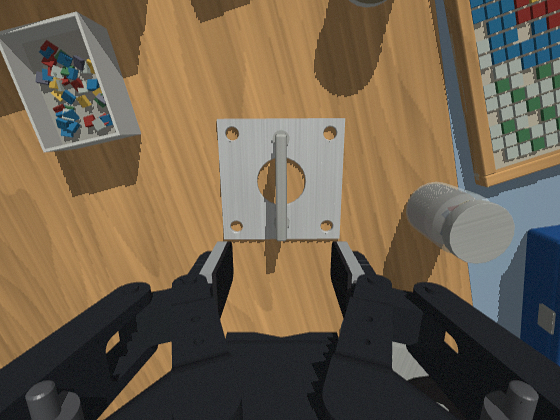

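The cover is as predicted, holes at (232,133), (330,132), (236,226) and (326,226), with the bar running vertically between the jaws.

Emit:
servo_tool([
  [[0, 0, 1.5, 0, 0, 0, 0.2], [0, 0, 4.5, 0, 0, 0, 0.2], [0, 0, 8, 0, 0, 0, 0.2], [0, 0, 11.5, 0, 0, 0, 0.2], [0, 0, 14.5, 0, 0, 0, 0.2], [0, 0, 17, 0, 0, 0, 0.2], [0, 0, 18.3, 0, 0, 0, 0.2], [0, 0, 18.3, 0, 0, 0, 0.2]],
])

```text
clock: 14.5
eef_pos: [0.5173, 0.2747, 0.0449]
orientation: [-0.001, 0.797, 0.604, -0.002]
contact_force: [0.2, -0.1, -0.4]
opening: 0.0514
finger_force: 0.0
```

Emit:
servo_tool([
  [[0, 0, 0, 0, 0, 0, 0.2], [0, 0, 0, 0, 0, 0, 0.2], [0, 0, 0, 0, 0, 0, -0.4], [0, 0, 0, 0, 0, 0, -1], [0, 0, 0, 0, 0, 0, -1], [0, 0, 0, 0, 0, 0, -1], [0, 0, 0, 0, 0, 0, -1], [0, 0, 0, 0, 0, 0, -1]],
], grip_force=80)

```text
clock: 15.3
eef_pos: [0.5191, 0.2754, 0.0477]
orientation: [0.0, 0.797, 0.604, 0.001]
contact_force: [-1.1, 0.1, 6.0]
opening: 0.0105
finger_force: 78.9
```

Emit:
servo_tool([
  [[0, 0, 0, 0, 0, 0, -1], [0, 0, 0, 0, 0, 0, -1], [0, 0, 0, 0, 0, 0, -1]],
])

```text
clock: 15.6
eef_pos: [0.519, 0.2754, 0.0477]
orientation: [0.0, 0.797, 0.604, 0.001]
contact_force: [-1.5, -0.4, 6.1]
opening: 0.0105
finger_force: 78.9
```

Emit:
servo_tool([
  [[0, 0, -0.5, 0, 0, 0, -1], [0, 0, -2, 0, 0, 0, -1], [0, 0, -5, 0, 0, 0, -1], [0, 0, -9, 0, 0, 0, -1], [0, 0, -13, 0, 0, 0, -1], [0, 0, -17, 0, 0, 0, -1], [0, 0, -19.3, 0, 0, 0, -1], [0, 0, -20, 0, 0, 0, -1]],
])

```text
clock: 16.4
eef_pos: [0.5197, 0.2755, 0.2496]
orientation: [0.001, 0.797, 0.604, 0.002]
contact_force: [0.4, -0.1, -3.8]
opening: 0.0105
finger_force: 78.4
```

Emit:
servo_tool([
  [[-1, 0.7, 0, 0, 0, 0.01, -1], [-4, 2.6, 0, 0, 0, 0.04, -1], [-8, 5.3, 0, 0, 0, 0.09, -1], [-12, 7.9, 0, 0, 0, 0.13, -1], [-16, 10.5, 0, 0, 0, 0.17, -1], [-19.5, 12.8, 0, 0, 0, 0.21, -1], [-21.3, 14, 0, 0, 0, 0.23, -1], [-21.9, 14.4, 0, 0, 0, 0.23, -1]],
])

```text
clock: 17.2
eef_pos: [0.5977, 0.0218, 0.2435]
orientation: [-0.001, 0.862, 0.507, -0.002]
contact_force: [-0.2, 0.5, -4.1]
opening: 0.0099
finger_force: 78.4
```

Emit:
servo_tool([
  [[0, 0, 0, 0, 0, 0, -1], [0, 0, 0, 0, 0, 0, -1], [0, 0, 0, 0, 0, 0, -1], [0, 0, 0, 0, 0, 0, -1], [0, 0, 0, 0, 0, 0, -1], [0, 0, 0, 0, 0, 0, -1], [0, 0, 0, 0, 0, 0, -1], [0, 0, 0, 0, 0, 0, -1]],
])

```text
clock: 18.0
eef_pos: [0.5983, 0.0256, 0.2468]
orientation: [0.0, 0.861, 0.509, 0.0]
contact_force: [1.1, -0.9, -4.0]
opening: 0.0105
finger_force: 78.4
```

```bash
python3 - <<'E'
from h import *
s=bot.sense();cv2.imwrite("pics/w7.png",bot.snapshot("wrist")[:,:,::-1])
w,x,y,z=s["orientation"];M=Rn.from_quat([x,y,z,w]).as_matrix()
C=cam("wrist",s);print(s["eef_pos"],"yaw",np.degrees(np.arctan2(M[1,0],M[0,0])),"z",M[:,2].round(4),s["joint_velocities"].round(3),s["contact_force"],s["ft_torque"].round(3),tool(s,[.5987,.0257,.2177]))
e=s["eef_pos"]
for n,p in(("cover",[e+M@[a*.058,b*.058,.0427] for a,b in((1,1),(1,-1),(-1,1),(-1,-1))]),("thread",[[.5987+.082*np.cos(t),.0257+.082*np.sin(t),.13] for t in np.radians(61+45+90*np.arange(4))])):
    print(n,[proj(C,q).round(1).tolist() for q in p])
E
```

```text
[0.59828873 0.02561232 0.24681424] yaw 61.19477955873429 z [ 2.e-04  1.e-04 -1.e+00] [-0.004  0.001 -0.001 -0.    -0.001  0.001] [ 1.08024121 -0.85928564 -3.95173958] [-0.036 -0.007 -0.04 ] [0.02709484 0.03146448 2.91143141]
cover [[383.2, 139.3], [181.1, 139.5], [367.7, 314.7], [196.6, 314.9]]
thread [[211.8, 135.3], [219.3, 264.5], [344.8, 264.7], [353.1, 135.7]]
```

View pics/w7.png

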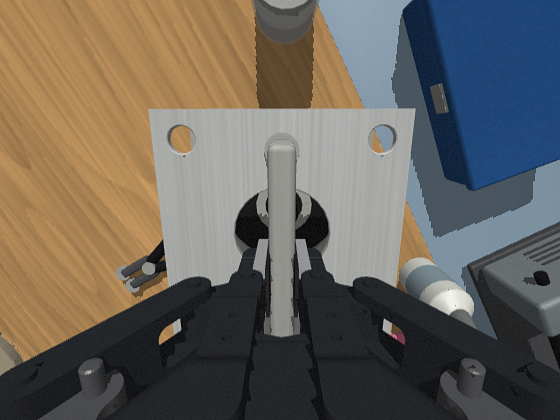

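The plate hangs level and centred, with its far holes at (181,139) and (383,139) as predicted. The window is over the knob. Lowering it slowly.

Emit:
servo_tool([
  [[0, 0, 0.5, 0, 0, 0, -1], [0, 0, 1.5, 0, 0, 0, -1], [0, 0, 2.5, 0, 0, 0, -1], [0, 0, 3.5, 0, 0, 0, -1], [0, 0, 4.2, 0, 0, 0, -1], [0, 0, 4.6, 0, 0, 0, -1], [0, 0, 4.9, 0, 0, 0, -1], [0, 0, 4.9, 0, 0, 0, -1]],
])

```text
clock: 18.85
eef_pos: [0.5982, 0.0255, 0.1974]
orientation: [-0.0, 0.861, 0.509, -0.0]
contact_force: [-0.3, 0.0, -3.7]
opening: 0.0102
finger_force: 78.3
```

Emit:
servo_tool([
  [[0, 0, 0.3, 0, 0, 0, -1], [0, 0, 0.5, 0, 0, 0, -1], [0, 0, 0.8, 0, 0, 0, -1], [0, 0, 0.9, 0, 0, 0, -1], [0, 0, 1, 0, 0, 0, -1], [0, 0, 1, 0, 0, 0, -1], [0, 0, 1, 0, 0, 0, -1], [0, 0, 1, 0, 0, 0, -1]],
])

```text
clock: 19.65
eef_pos: [0.5984, 0.0255, 0.1878]
orientation: [0.0, 0.861, 0.509, 0.0]
contact_force: [0.3, 0.4, -3.7]
opening: 0.0104
finger_force: 78.4
```

```bash
python3 - <<'E'
from h import *
s=bot.sense();a=bot.snapshot("wrist")[:,:,::-1];cv2.imwrite("pics/w8.png",a)
w,x,y,z=s["orientation"];M=Rn.from_quat([x,y,z,w]).as_matrix()
C=cam("wrist",s);print(s["eef_pos"],"yaw",np.degrees(np.arctan2(M[1,0],M[0,0])),"z",M[:,2].round(4),s["joint_velocities"].round(3),s["contact_force"],tool(s,[.5987,.0257,.1877]))
e=s["eef_pos"]
for n,p in(("cover",[e+M@[.058,b*.058,.0427] for b in(1,-1)]),("thread",[[.5987+.082*np.cos(t),.0257+.082*np.sin(t),.13] for t in np.radians(61+45+90*np.array([0,3]))])):
    print(n,[proj(C,q).round(1).tolist() for q in p])
r=lambda i:cv2.resize(i,(400,400),interpolation=cv2.INTER_CUBIC)
t=bot.snapshot("side")[130:230,244:344,::-1];cv2.imwrite("pics/m8.png",np.vstack([np.hstack([cv2.resize(a[110:170,151:211],(300,300)),cv2.resize(a[110:170,353:413],(300,300))]),cv2.resize(bot.snapshot("top")[151:221,203:343,::-1],(600,300),interpolation=cv2.INTER_CUBIC)]))
S=np.array(r(t));cv2.imwrite("pics/m9.png",S)
b=cv2.imread("pics/m8.png");cv2.imwrite("pics/m8.png",np.hstack([cv2.resize(b,(400,400)),S]))
E
```

```text
[0.59837036 0.0254658  0.18784822] yaw 61.17919406010582 z [ 3.e-04  1.e-04 -1.e+00] [-0.    -0.    -0.001 -0.    -0.     0.002] [ 0.3053936   0.39269972 -3.70972994] [0.0364069  0.01758765 0.0148316 ]
cover [[383.2, 139.3], [181.1, 139.5]]
thread [[189.7, 137.7], [375.5, 138.1]]
```

View pics/m8.png

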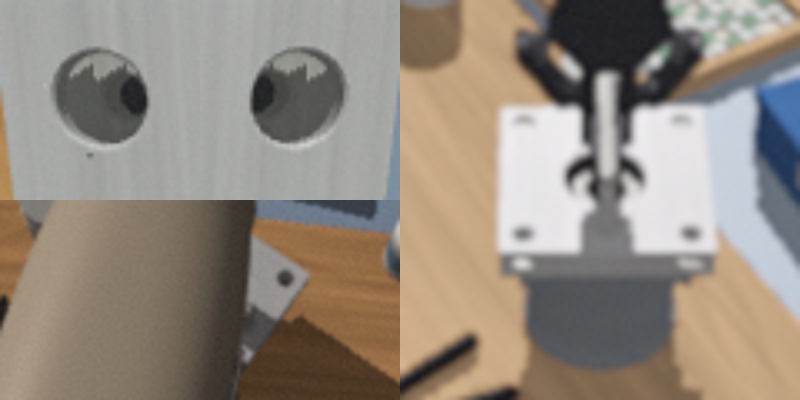

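The close view shows a thread mouth through each of the two far cover holes, mirrored left and right and on the predicted row. The side view shows the plate square over the flange with a clear gap. By pose it is within 0.5 mm and 0.2° of the flange, still, with a gap of about 10 mm. Handing in.

```bash
python3 -c "
from rig import bot
print(bot.finish_job())"
```

```text
the job is handed in; nothing more can be done
None
```

The lid is seated level on the rim and released, and the cover plate is held still about 10 mm above the flange, its holes within about 0.5 mm of the threads (only two of the four could be seen directly); the job was handed in at about 20 s, with no verdict returned.

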